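# Lock the amber beacon into the charger's bayonet socket

### The job

Fit the amber beacon lamp to the bayonet socket on top of the red battery charger: enter its cross-bar foot through the slot, push the lamp fully down against the spring, turn it clockwise (seen from above) a quarter turn, and let go so that it stays locked upright in the socket. Leave the blue lamp standing where it is.

Things in the scene. Friction and masses are not known exactly. Their poses are not given: they have to be found in the camera images.
- amber_mid (a point): Amber lamp's centre, 42.5 mm above its underside; z up, any yaw, about 0.2 kg, 85 mm tall. Same after a half turn. Upwards: steel cross-bar foot 72 long (its x) x 24 x 6 mm; round neck 24 dia, 10 high; flat-sided body 62 (x) x 50 (y) mm, 16 to 81 mm above the underside, black collar below amber lens; black strip along x on top. Grasp across the 50 mm (y) at the centre.
- blue_mid (a point): Centre of the blue lamp, same shape and size as the amber one; a bystander, to be left.
- socket (a point): Centre of socket's top face, 148 mm above the bench, z up. Aluminium frame 112 mm square on the fixed red charger (190 x 220 mm). Slot 88 (x) x 40 (y) mm, yellow strip at each end; lips 6 mm thick. Entry: lamp's x along slot, to 6 mm and 10 deg. Then clockwise from above 90 deg (stop at 103): lamp's x along socket's y. Lamp's centre above this point: fully down 26.5, locked 30.5, unlocked 38.5 mm.
- plunger (a joint): Sprung brass disc (36 mm dia) in the middle of the socket, m pressed down: 0 at rest, 4 mm below the top face, where the lamp's foot meets it; 0.012 lamp fully down (its body on the top face); 0.008 when locked, foot held up against the undersides of the lips. The foot clears the lips, and can turn, only beyond 0.008. Pushes up with 4 N at 0, 8 N at 0.008, 10 N at 0.012.
Mind the look-alikes: they are no part of the job. Leave any pink or turquoise look-alike of the part that bears amber_mid alone.

How it is judged:
By the outcome, as a careful person would: the job done as asked, in the order asked, and still so for the second after the job is handed in, with the robot touching nothing.
It also fails if it takes over 43 s, if anything falls off the work surface, if the arm or the gripper's body presses on something with over 40 N, if the wrist force passes 120 N, or if a joint passes its speed limit or range.

### The arm

A 6-joint arm with a two-finger parallel gripper is mounted at the origin on the work surface. World frame = base frame: x ahead of the robot, y to its left, z up, the work surface at z = 0. Lengths are in mm, angles in rad, forces in N, time in s.
With the tool pointing down it reaches from about 350 to 775 mm from the base axis. Payload 7.3 kg.
Tool frame: the origin (TCP) lies midway between the tips of the shut fingers; the grasp point (between the pads) lies 19 mm behind it; z points along the fingers, y is the line along which they close (so a half turn about z gives the same grasp; the last joint's range is limited). The gripper opens to 92 mm and grips with 3 to 60 N. Pads are 19 mm wide; open, the fingers measure 130 mm over their backs; the gripper's body (75 mm by 190 mm) begins 47 mm behind the grasp point.
Start: joints at [-1.403, 0.342, 1.524, -0, 1.275, -0.146], TCP at [162.077, -499.376, 226.741] pointing down, gripper open.
Joint ranges: [-2.53, 2.53], [-0.77, 2.02], [0.04, 2.7], [-1, 4.14], [0.28, 2.66], [-3.11, 3.11]. Speed limits (rad/s): [2.57, 2.57, 3.14, 3.14, 3.14, 3.14].

### API

Orientations are given as [roll, pitch, yaw] about the fixed x, y, z axes, in that order (R = Rz(yaw) Ry(pitch) Rx(roll)).
In Python, from plant import readout, vision, order, models gives the robot as it stands. The module is installed in compiled form; this text tells all that it offers.
- The arm moves only by the tool step_arm, never from a script. Its argument "series" is text: rows parted by semicolons, each of 7 numbers parted by spaces: the gripper's target within -1 to 1 (shut at 1, half-way at 0, fully open at -1), then the shift along the tool's x, y, z each as a share of 80 mm, from -1 to 1, then the turn, a rotation vector about the tool's x, y, z each as a share of 2 pi rad, from -1 to 1. In form: jaw x y z ax ay az; .... A call has 1 to 20 rows; each row is the pose to reach, as a shift and turn from the pose commanded when the call began, along the tool's axes at that moment, turning the shorter way round; what a row does not reach only later rows make up. A row lasts 1/10 s, in which the tool goes at most 50 mm and 8.59 degrees, less where a joint would pass 70% of its speed; a pose out of reach is approached as far as the arm can. A call with a number of a shift or a turn outside -1 to 1 is refused whole. A call with a gripper value outside its range is refused whole. The fingers move at their own pace and stop on an object; the grip force is fixed at half the most. Time passes only in rows, so rows that repeat a pose let the fingers close. It gives the time, the measured TCP pose, the force, the opening and the grip force at its end, in the units of the state.
- readout.get_obs(): the state, without advancing time (a new reading comes with each control period).
- vision.capture(name): name is "side" or "top"; returns a dict with "frame" (480x640x3 uint8, red, green, blue), "depth" (480x640 float32, mm along the optical axis (not along the pixel's ray), 0 where there is no reading), "fovy" (degrees; the focal length in pixels is half the picture's height over the tangent of half this angle, whatever the lens; pixels are square), "cx", "cy" (the principal point, pixels), "rvec" (rotation vector, rad) and "tvec" (3), from world to camera coordinates, as OpenCV has them. Camera axes: x right, y down, z forward; pixel columns grow to the right and rows downward; lengths in mm; the calibration is good to about 2 mm. A picture is of the moment at which its call begins.
- order.close_job(): hands the job in; it is judged then, once.
Trained networks look in a picture, given as the dict that the camera call returned (one of the last four; its "shot" number tells which), for a name from the list of things; names that differ only in an ending like _2 or _b are one class to them, and where a whole thing is asked for, a point or a joint stands for the part that bears it (a point fixed in the world has none). Each returns a list of dicts, best first, with "p" (0 to 1); they miss things now and then, are a little off and sometimes report something else, mostly with a low value. They report only what shows in the picture. A call takes as long as a camera call. They do not tell look-alikes from the thing itself.
- models.look_for(picture, thing): "position" ([column, row] in pixels, amid what is visible of it).
- models.pinpoint(picture, thing): "position" ([column, row] in pixels: a listed point, or the origin of a listed thing).
The state is a dict: "time": time; "joint_positions": joint angles; "dq": joint speeds; "tau": joint torques, N m; "tool_pos": TCP position; "tcp_rot": TCP orientation; "contact_force": force on the tool from outside, world axes, zero at the start; "moment": the same for the moment, N m; "grip_width": finger opening in mm; "finger_force": force on a finger pad.
Only numpy, scipy, OpenCV 4.12 (cv2) and the standard library are available. Lean on these libraries where they do the work, as an engineer would, in place of code of your own. Each camera call takes 0.05 s, during which the arm holds its last target. There are 200 camera calls.

## Working session

There is one attempt and no reset: what is moved stays moved. The work goes in short steps, Python scripts to look and compute and a tool call to move; the robot and the scene stay as the last step left them, time stands still between calls to the robot, and variables do not carry over. Pictures are saved under pics/ and viewed, at most 10 in all, crops included, and the job is handed in when it is done.

Besides the shell and the picture viewer there is one more tool, called after "Emit:" as name(argument=value, ...) on one line, values as JSON. step_arm: Moves the arm, as the interface text tells. Shift numbers are shares of 80 mm and turn numbers shares of 2 pi rad, none past 1 either way. Its arguments: {"type":"object","properties":{"series":{"type":"string"}},"required":["series"]}

```bash
mkdir -p pics
cat > h.py <<'E'
import numpy as np, cv2, pickle
from plant import readout, vision, order, models
def cap(n,f=None):
    p=vision.capture(n)
    if f: cv2.imwrite('pics/'+f,p['frame'][:,:,::-1])
    return p
def cam(p):
    R=cv2.Rodrigues(np.array(p['rvec'],float))[0]; t=np.array(p['tvec'],float).ravel()
    return R,t,240/np.tan(np.radians(p['fovy'])/2)
def ray(p,uv,z):
    "world point on the pixel's ray at height z"
    R,t,f=cam(p); d=R.T@np.array([(uv[0]-p['cx'])/f,(uv[1]-p['cy'])/f,1]); c=-R.T@t
    return c+d*(z-c[2])/d[2]
def cloud(p):
    R,t,f=cam(p); v,u=np.mgrid[:480,:640]; d=p['depth']
    P=np.stack([(u-p['cx'])/f*d,(v-p['cy'])/f*d,d],-1)
    return (P-t)@R
E
python3 - <<'E'
from h import *
for n in ('top','side'):
    p=cap(n,n+'1.png'); pickle.dump(p,open(n+'.pkl','wb')); W=cloud(p)
    for th in ('amber_mid','blue_mid','socket','plunger'):
        for m in (models.pinpoint,):
            for r in m(p,th)[:5]:
                u,v=map(int,np.round(r['position'])); 
                print(n,th,round(r['p'],2),np.round(r['position']), W[min(v,479),min(u,639)].round(), ray(p,r['position'],148 if th=='socket' else 42.5).round())
print(readout.get_obs())
E
```

```text
top amber_mid 0.81 [298. 203.] [591. -22.  84.] [600. -20.  42.]
top amber_mid 0.73 [366. 215.] [ 568. -143.   79.] [ 575. -146.   42.]
top amber_mid 0.6 [423. 252.] [ 499. -241.   80.] [ 502. -249.   42.]
top blue_mid 0.91 [478. 242.] [ 514. -339.   82.] [ 519. -351.   42.]
top socket 0.89 [154. 211.] [570. 215. 145.] [570. 214. 148.]Traceback (most recent call last):
  File "<stdin>", line 6, in <module>
ValueError: it knows: amber_mid, blue_mid, socket
```

Run:
```python
from h import *
p=cap('side','side1.png'); pickle.dump(p,open('side.pkl','wb')); W=cloud(p)
for th in ('amber_mid','blue_mid','socket'):
    for r in models.pinpoint(p,th)[:5]:
        u,v=map(int,np.round(r['position'])); 
        print(th,round(r['p'],2),np.round(r['position']), W[min(v,479),min(u,639)].round(), ray(p,r['position'],148 if th=='socket' else 42.5).round())
print(readout.get_obs())
t=pickle.load(open('top.pkl','rb'))['frame'][:,:,::-1]
cv2.imwrite('pics/topc.png',cv2.resize(t[130:330,80:540],None,fx=1.7,fy=1.7,interpolation=cv2.INTER_CUBIC))
```

```text
amber_mid 0.78 [336. 302.] [ 578. -173.   81.] [ 580. -147.   42.]
amber_mid 0.72 [339. 253.] [588. -54.  76.] [590. -26.  42.]
amber_mid 0.57 [296. 347.] [ 506. -269.   87.] [ 506. -245.   42.]
blue_mid 0.69 [305. 408.] [ 522. -372.   84.] [ 522. -356.   42.]
socket 0.63 [325. 141.] [563. 213. 146.] [563. 209. 148.]
{'time': 0.4, 'joint_positions': array([-1.40301562e+00,  3.42141491e-01,  1.52421597e+00,  8.29175015e-06,
        1.27539908e+00, -1.45999246e-01]), 'dq': array([ 0.00110587, -0.00116325, -0.00146658,  0.00136683, -0.00025314,
       -0.00023597]), 'tau': array([-3.04723681e-04, -4.30713451e+01, -2.44194978e+01,  7.17983139e-02,
        5.00839041e-02, -3.55953978e-05]), 'tool_pos': array([ 162.06272754, -499.32436307,  226.62647384]), 'tcp_rot': array([-3.14143167e+00, -3.16896115e-05,  3.13777534e-01]), 'contact_force': array([-0.008829  , -1.03479279, -0.1927736 ]), 'moment': array([0.01607844, 0.01384585, 0.02175877]), 'finger_force': 0.0, 'grip_width': 91.51792421077198}
```

View pics/topc.png

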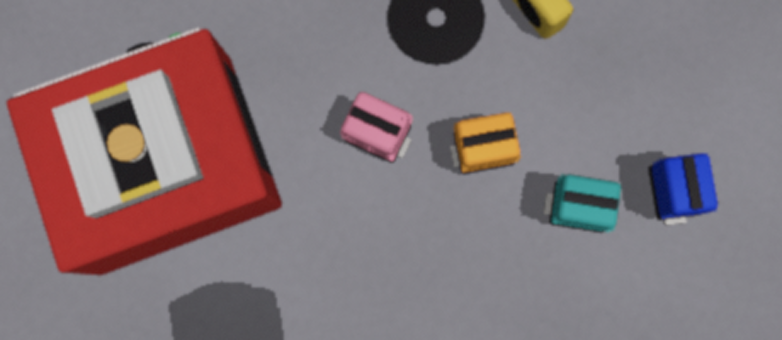

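View pics/side1.png

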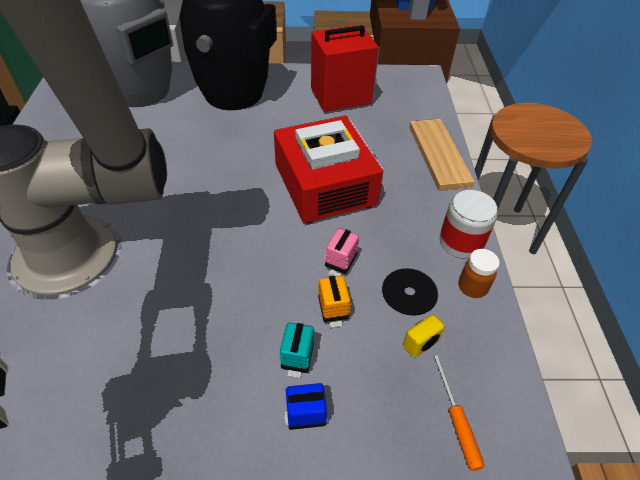

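Candidates in the top picture: pink (298,203), amber (366,215), turquoise (423,252), blue (478,242), and the yellow thing near (398,138) is a tape measure. The one wanted is amber (366,215), at about (577,-147). The socket is at about (567,212,148).

Run:
```python
from h import *
p=pickle.load(open('top.pkl','rb')); W=cloud(p); f=p['frame']; hsv=cv2.cvtColor(f,cv2.COLOR_RGB2HSV).astype(int)
H,S,V=hsv[...,0],hsv[...,1],hsv[...,2]
c=f[165:265,316:416,::-1]; cv2.imwrite('pics/amberc.png',cv2.resize(c,None,fx=5,fy=5,interpolation=cv2.INTER_CUBIC))
v,u=np.mgrid[:480,:640]
near=(abs(u-366)<30)&(abs(v-215)<30)
top=near&(W[...,2]>70)
print('lamp top z',np.median(W[top][:,2]))
def rect(m,z):
    P=np.array([ray(p,(a,b),z)[:2] for b,a in zip(*np.where(m))],np.float32)
    r=cv2.minAreaRect(P); return r,P.mean(0),len(P),P
m=near&(W[...,2]>76); print('top face',rect(m,85)[:3])
m=top&(V<70)&(abs(u-366)<20)&(abs(v-213)<14); r=rect(m,85); print('strip',r[:3])
print('line',cv2.fitLine(r[3],cv2.DIST_HUBER,0,.01,.01).ravel())
ns=(abs(u-154)<60)&(abs(v-211)<55)
y=(ns&(H>18)&(H<33)&(S>130)&(V>110)).astype(np.uint8)
n,l,st,ce=cv2.connectedComponentsWithStats(y)
for i in range(1,n):
    if st[i,4]>15: print('yellow',st[i],ce[i].round(1),ray(p,ce[i],148).round(1))
fr=ns&(W[...,2]>138)&(W[...,2]<158); print('frame',rect(fr,148)[:3], np.median(W[fr][:,2]))
print('lip',[W[b,a].round() for a,b in ((125,212),(180,200))])
```

```text
lamp top z 80.19710059904894
top face (((563.8134155273438, -137.91920471191406), (84.61565399169922, 81.33634185791016), 81.87828063964844), array([ 573.2727 , -143.85616], dtype=float32), 892)
strip (((575.0972900390625, -144.14651489257812), (8.37044906616211, 51.86018371582031), 9.675248146057129), array([ 574.8004, -143.8596], dtype=float32), 132)
line [ 1.6614351e-01 -9.8610157e-01  5.7484003e+02 -1.4408687e+02]
yellow [133 179  21  11  87] [143.  184.2] [615.7 233.3 148. ]
yellow [152 236  22  12 109] [162.  241.6] [518.4 198.8 148. ]
frame (((565.5592041015625, 214.64334106445312), (114.45137023925781, 113.8421401977539), 19.422945022583008), array([565.2426 , 214.72766], dtype=float32), 3743) 146.86423985860068
lip [array([569., 262., 148.]), array([587., 171., 149.])]
```

View pics/amberc.png

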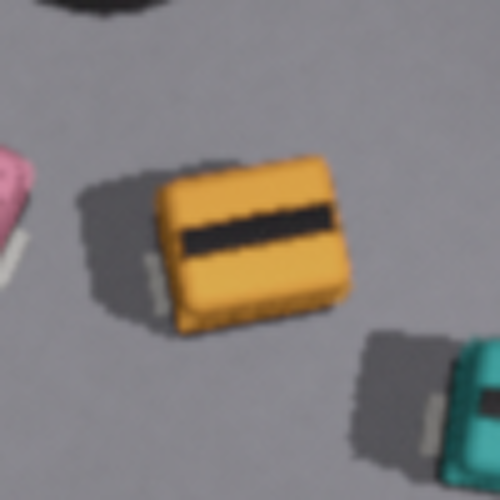

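The crop shows the amber lamp with its black strip centred at crop (258,230), running about 10° off image-horizontal; the pink and turquoise lamps are only at the edges. Amber is at (575,-144.5), x-axis at 99.6°. The socket is at (566.3,215.5), slot at 19.45°. I'll use tool yaw 99.6° to grasp, 199.5° to enter and 109.5° for locked, which keeps joint 6 in range.

Emit:
step_arm(series="-1 1 -0.41 0 0 0 -0.04;-1 1 -0.41 0 0 0 -0.1;-1 1 -0.41 0 0 0 -0.188;-1 1 -0.41 0 0 0 -0.188;-1 1 -0.41 0 0 0 -0.188;-1 1 -0.41 0 0 0 -0.188;-1 1 -0.41 0 0 0 -0.188;-1 1 -0.41 0 0 0 -0.188;-1 1 -0.41 0 0 0 -0.188")

```text
time: 1.3
tool_pos: [228.0, -443.5, 226.7]
tcp_rot: [3.142, 0.0, 1.496]
contact_force: [-0.1, 0.5, -0.7]
grip_width: 91.7
finger_force: 0.0
```

Emit:
step_arm(series="-1 1 1 0 0 0 0;-1 1 1 0 0 0 0;-1 1 1 0 0 0 0")

```text
time: 1.6
tool_pos: [316.2, -367.1, 226.8]
tcp_rot: [3.141, -0.001, 1.494]
contact_force: [-0.5, -0.0, -0.1]
grip_width: 91.5
finger_force: 0.0
```

Emit:
step_arm(series="-1 1 1 0 0 0 0;-1 1 1 0 0 0 0;-1 1 1 0 0 0 0")

```text
time: 1.9
tool_pos: [402.1, -293.5, 226.8]
tcp_rot: [3.141, -0.0, 1.496]
contact_force: [-0.5, 0.3, -0.6]
grip_width: 91.9
finger_force: 0.0
```

Emit:
step_arm(series="-1 1 1 0 0 0 0;-1 1 1 0 0 0 0;-1 1 1 0 0 0 0;-1 1 1 0 0 0 0")

```text
time: 2.3
tool_pos: [486.2, -221.7, 226.4]
tcp_rot: [-3.141, 0.0, 1.496]
contact_force: [0.0, -0.1, 0.2]
grip_width: 91.7
finger_force: 0.0
```

Emit:
step_arm(series="-1 1 1 0.3 0 0 -0.0386;-1 1 1 0.6 0 0 -0.0386;-1 1 1 0.8 0 0 -0.0386;-1 1 1 0.8 0 0 -0.0386;-1 1 1 0.8 0 0 -0.0386")

```text
time: 2.8
tool_pos: [570.2, -150.2, 162.5]
tcp_rot: [-3.14, 0.0, 1.736]
contact_force: [-0.5, -0.7, 0.5]
grip_width: 91.9
finger_force: 0.0
```

Run:
```python
from h import *
for n in ('top','side'):
    p=cap(n)
    im=p['frame'][:,:,::-1]
    c=im[120:300,266:466] if n=='top' else im[200:400,240:440]
    cv2.imwrite(f'pics/{n}2.png',cv2.resize(c,None,fx=2.5,fy=2.5))
a,b=[cv2.imread(f'pics/{n}2.png') for n in ('top','side')]
cv2.imwrite('pics/m2.png',cv2.resize(np.hstack([a,b[:450]]),(800,360)))
o=readout.get_obs();print(o['tool_pos'],o['tcp_rot'],o['joint_positions'])
```

```text
[ 570.90354736 -150.72090405  164.13816363] [3.14036768e+00 1.65596535e-03 1.73511349e+00] [-3.87451294e-01  5.12964457e-01  1.43112119e+00 -8.25518831e-04
  1.19559589e+00 -5.51467686e-01]
```

View pics/m2.png

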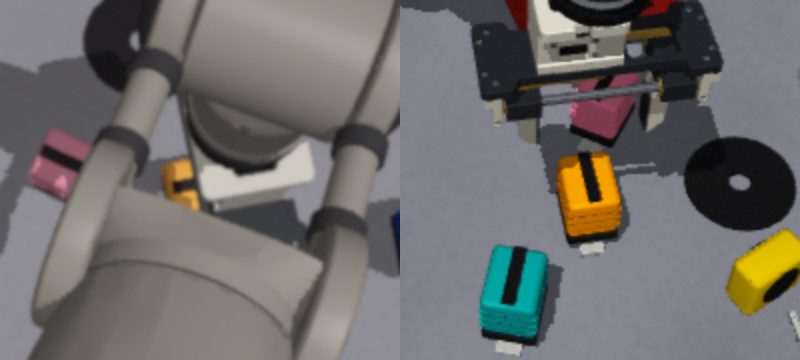

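The picture shows the gripper above the amber lamp and aligned with its 50 mm side (right panel; lamp at (588,195), strip across the closing line). Going down.

Emit:
step_arm(series="-1 0.065 0.068 0.3 0 0 0;-1 0.065 0.068 0.7 0 0 0;-1 0.065 0.068 1 0 0 0;-1 0.065 0.068 1 0 0 0")

```text
time: 3.3
tool_pos: [573.7, -143.5, 81.1]
tcp_rot: [-3.138, -0.002, 1.736]
contact_force: [-0.5, -0.6, 0.9]
grip_width: 91.9
finger_force: 0.0
```

Emit:
step_arm(series="-1 0 0 0.2 0 0 0;-1 0 0 0.45 0 0 0;-1 0 0 0.69 0 0 0;-1 0 0 0.69 0 0 0;-1 0 0 0.69 0 0 0")

```text
time: 3.8
tool_pos: [576.6, -143.7, 29.5]
tcp_rot: [3.14, 0.001, 1.737]
contact_force: [0.2, -0.4, 0.1]
grip_width: 91.9
finger_force: 0.0
```

Emit:
step_arm(series="1 0 0 0 0 0 0;1 0 0 0 0 0 0;1 0 0 0 0 0 0;1 0 0 0 0 0 0;1 0 0 0 0 0 0;1 0 0 0 0 0 0;1 0 0 0 0 0 0;1 0 0 0 0 0 0")

```text
time: 4.6
tool_pos: [575.6, -142.6, 27.5]
tcp_rot: [-3.141, -0.0, 1.738]
contact_force: [-1.6, 0.5, 1.7]
grip_width: 50.0
finger_force: 30.0
```

Emit:
step_arm(series="1 0 0 -0.3 0 0 0;1 0 0 -0.6 0 0 0;1 0 0 -1 0 0 0;1 0 0 -1 0 0 0")

```text
time: 5.0
tool_pos: [578.3, -143.4, 111.4]
tcp_rot: [3.135, 0.004, 1.738]
contact_force: [0.3, 0.1, -2.8]
grip_width: 49.7
finger_force: 30.0
```

Emit:
step_arm(series="1 0 0 -0.5 0 0 0;1 0 0 -1 0 0 0;1 0 0 -1 0 0 0")

```text
time: 5.3
tool_pos: [578.4, -143.4, 192.0]
tcp_rot: [3.134, 0.005, 1.738]
contact_force: [0.7, -0.5, -1.8]
grip_width: 49.9
finger_force: 30.0
```

Emit:
step_arm(series="1 0.3 0.05 -0.25 0 0 -0.024;1 0.7 0.12 -0.3 0 0 -0.048;1 1 0.17 -0.3 0 0 -0.072;1 1 0.17 -0.3 0 0 -0.0972;1 1 0.17 -0.3 0 0 -0.0972")

```text
time: 5.8
tool_pos: [575.4, -60.5, 209.6]
tcp_rot: [-3.14, -0.002, 2.351]
contact_force: [-1.0, 0.1, -3.0]
grip_width: 49.4
finger_force: 30.0
```

Emit:
step_arm(series="1 0.33 0.32 0 0 0 0;1 0.67 0.64 0 0 0 0;1 1 0.97 0 0 0 0;1 1 0.97 0 0 0 0")

```text
time: 6.2
tool_pos: [574.5, 53.6, 210.1]
tcp_rot: [-3.141, -0.003, 2.348]
contact_force: [-0.0, 0.5, -3.3]
grip_width: 49.7
finger_force: 30.0
```

Emit:
step_arm(series="1 0.33 0.32 0 0 0 0;1 0.67 0.64 0 0 0 0;1 1 0.97 0 0 0 0;1 1 0.97 0 0 0 0")

```text
time: 6.6
tool_pos: [573.9, 164.5, 210.1]
tcp_rot: [-3.141, -0.002, 2.348]
contact_force: [0.7, -0.1, -2.9]
grip_width: 50.1
finger_force: 30.0
```

Emit:
step_arm(series="1 0.2 0.15 0 0 0 -0.023;1 0.4 0.3 0 0 0 -0.046;1 0.516 0.366 0 0 0 -0.069;1 0.516 0.366 0 0 0 -0.092;1 0.516 0.366 0 0 0 -0.115;1 0.516 0.366 0 0 0 -0.138;1 0.516 0.366 0 0 0 -0.16;1 0.516 0.366 0 0 0 -0.1806;1 0.516 0.366 0 0 0 -0.1806;1 0.516 0.366 0 0 0 -0.1806;1 0.516 0.366 0 0 0 -0.1806")

```text
time: 7.7
tool_pos: [566.4, 210.7, 211.1]
tcp_rot: [-3.141, -0.001, -2.804]
contact_force: [0.0, 0.3, -2.2]
grip_width: 50.3
finger_force: 30.0
```

Run:
```python
from h import *
p=cap('side'); W=cloud(p); im=p['frame'][:,:,::-1]
cv2.imwrite('pics/s3.png',cv2.resize(im[50:230,220:430],None,fx=3.2,fy=3.2,interpolation=cv2.INTER_CUBIC))
o=readout.get_obs();print(o['tool_pos'],o['tcp_rot'],o['joint_positions'].round(2))
for r in models.pinpoint(p,'amber_mid')[:4]: print(r, ray(p,r['position'],o['tool_pos'][2]+15).round())
q=cap('top'); 
for r in models.pinpoint(q,'amber_mid')[:4]: print(r, ray(q,r['position'],o['tool_pos'][2]+15).round())
```

```text
[566.35552727 210.95312754 211.21460494] [-3.14141469e+00 -3.61198851e-04 -2.80326137e+00] [ 0.23  0.5   1.32 -0.    1.32 -1.68]
{'position': [330.7, 112.1], 'p': 0.89} [572. 208. 226.]
{'position': [296.5, 344.7], 'p': 0.86} [ 510. -340.  226.]
{'position': [138.3, 201.3], 'p': 0.88} [569. 210. 226.]
{'position': [303.6, 202.8], 'p': 0.68} [561. -37. 226.]
{'position': [425.3, 253.4], 'p': 0.58} [ 482. -215.  226.]
```

View pics/s3.png

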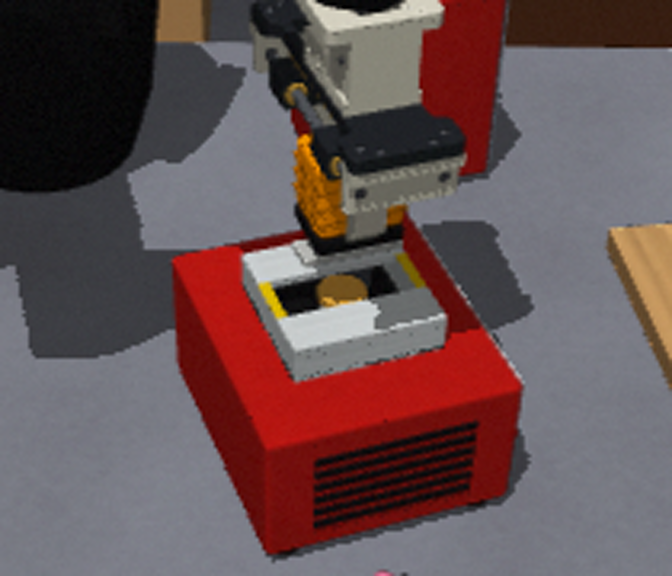

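The side crop shows the lamp upright in the gripper above the slot (slot about (335,290) in the crop), with the foot running along the slot and the yellow ends clear. Correcting 4 mm and lowering to just above the plunger.

Emit:
step_arm(series="1 0.008 0.055 0 0 0 0;1 0.008 0.055 0.15 0 0 0;1 0.008 0.055 0.3 0 0 0;1 0.008 0.055 0.4 0 0 0;1 0.008 0.055 0.45 0 0 0;1 0.008 0.055 0.48 0 0 0;1 0.008 0.055 0.48 0 0 0;1 0.008 0.055 0.48 0 0 0")

```text
time: 8.7
tool_pos: [564.4, 215.4, 173.4]
tcp_rot: [-3.141, 0.001, -2.8]
contact_force: [0.3, 0.4, -2.5]
grip_width: 50.3
finger_force: 30.0
```

Run:
```python
from h import *
p=cap('side'); im=p['frame'][:,:,::-1]
cv2.imwrite('pics/s4.png',cv2.resize(im[70:190,260:400],None,fx=5,fy=5,interpolation=cv2.INTER_CUBIC))
o=readout.get_obs();print(o['tool_pos'],o['tcp_rot'],o['contact_force'],o['moment'])
```

```text
[564.44290416 215.38460957 173.52555384] [-3.14142916e+00  8.54233569e-04 -2.80021153e+00] [ 0.74721963 -0.20408286 -2.36333636] [ 0.15007923 -0.19701808 -0.02353386]
```

View pics/s4.png

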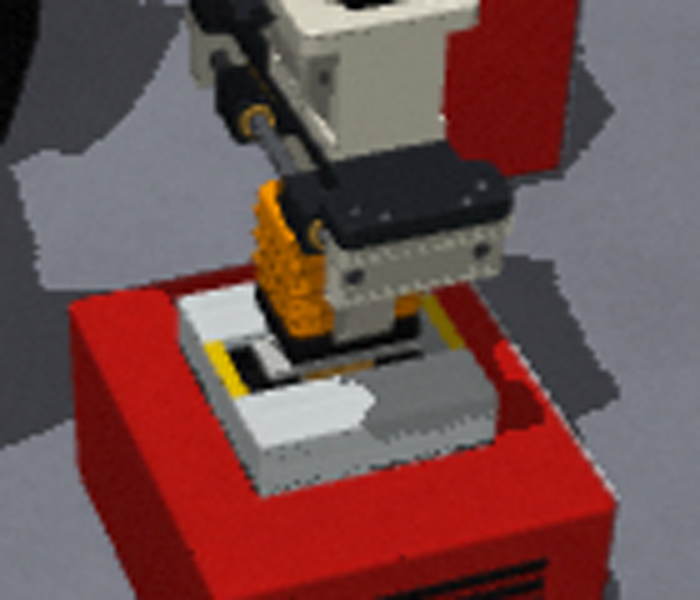

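The crop shows the steel foot (at about (270,360)) inside the slot, with a gap to the yellow end and to both lips, and no contact force. Pushing down.

Emit:
step_arm(series="1 0 0 0.04 0 0 0;1 0 0 0.08 0 0 0;1 0 0 0.12 0 0 0;1 0 0 0.15 0 0 0;1 0 0 0.15 0 0 0;1 0 0 0.15 0 0 0")

```text
time: 9.35
tool_pos: [564.7, 215.5, 161.9]
tcp_rot: [-3.141, 0.002, -2.8]
contact_force: [-0.5, 0.1, 5.7]
grip_width: 49.9
finger_force: 30.0
```

Emit:
step_arm(series="1 0 0 0.025 0 0 0;1 0 0 0.05 0 0 0;1 0 0 0.06 0 0 0;1 0 0 0.06 0 0 0;1 0 0 0.06 0 0 0")

```text
time: 9.85
tool_pos: [564.8, 215.5, 159.4]
tcp_rot: [-3.141, 0.004, -2.8]
contact_force: [-3.9, -2.6, 19.3]
grip_width: 50.3
finger_force: 30.0
```

Emit:
step_arm(series="1 0 0 -0.01 0 0 0.02;1 0 0 -0.01 0 0 0.04;1 0 0 -0.01 0 0 0.06;1 0 0 -0.01 0 0 0.08;1 0 0 -0.01 0 0 0.1;1 0 0 -0.01 0 0 0.12;1 0 0 -0.01 0 0 0.125;1 0 0 -0.01 0 0 0.125")

```text
time: 10.65
tool_pos: [565.0, 215.4, 159.5]
tcp_rot: [3.14, 0.003, 2.697]
contact_force: [-2.3, -1.4, 13.6]
grip_width: 49.6
finger_force: 30.0
```

Emit:
step_arm(series="1 0 0 0 0 0 0.02;1 0 0 0 0 0 0.04;1 0 0 0 0 0 0.06;1 0 0 0 0 0 0.08;1 0 0 0 0 0 0.1;1 0 0 0 0 0 0.12;1 0 0 0 0 0 0.126;1 0 0 0 0 0 0.126;1 0 0 0 0 0 0.126")

```text
time: 11.55
tool_pos: [565.5, 215.3, 159.5]
tcp_rot: [3.137, 0.001, 1.906]
contact_force: [-0.9, -1.1, 12.7]
grip_width: 49.6
finger_force: 30.0
```

Run:
```python
from h import *
p=cap('side'); im=p['frame'][:,:,::-1]
cv2.imwrite('pics/s5.png',cv2.resize(im[70:190,260:400],None,fx=5,fy=5,interpolation=cv2.INTER_CUBIC))
o=readout.get_obs();print(o['tool_pos'],o['tcp_rot'],o['contact_force'],o['moment'])
```

```text
[565.55135984 215.29254539 159.51235047] [3.13695277e+00 1.06687338e-03 1.90563292e+00] [-0.83194279 -1.26776447 13.2108535 ] [-0.24705757  0.23539604 -0.08866923]
```

View pics/s5.png

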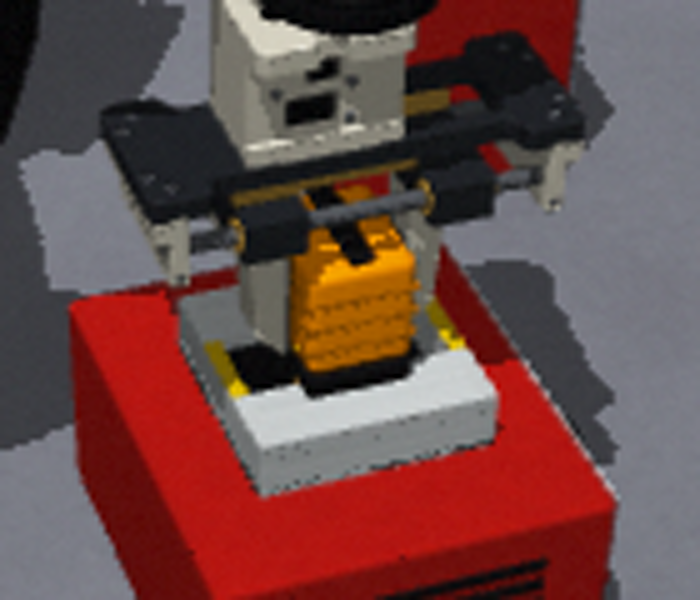

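The crop shows the lamp turned a quarter with its strip across the slot and the collar on the lips. I'll ease up about 4 mm so the foot meets the lips, then release.

Emit:
step_arm(series="1 0 0 -0.015 0 0 0;1 0 0 -0.03 0 0 0;1 0 0 -0.04 0 0 0;1 0 0 -0.045 0 0 0;1 0 0 -0.045 0 0 0;1 0 0 -0.045 0 0 0")

```text
time: 12.2
tool_pos: [565.5, 215.3, 161.9]
tcp_rot: [3.138, 0.001, 1.906]
contact_force: [1.7, -1.3, 5.5]
grip_width: 49.9
finger_force: 30.0
```

Emit:
step_arm(series="1 0 0 -0.008 0 0 0;1 0 0 -0.015 0 0 0;1 0 0 -0.015 0 0 0;1 0 0 -0.015 0 0 0")

```text
time: 12.6
tool_pos: [565.5, 215.3, 163.0]
tcp_rot: [3.138, 0.001, 1.906]
contact_force: [2.1, -0.9, 5.9]
grip_width: 50.0
finger_force: 30.0
```

Emit:
step_arm(series="1 0 0 -0.008 0 0 0;1 0 0 -0.012 0 0 0;1 0 0 -0.012 0 0 0;1 0 0 -0.012 0 0 0")

```text
time: 13.0
tool_pos: [565.5, 215.3, 163.4]
tcp_rot: [3.138, 0.001, 1.906]
contact_force: [5.2, -0.8, 3.4]
grip_width: 50.1
finger_force: 30.0
```

The force is dropping, so the foot is against the lips. Releasing and retreating.

Emit:
step_arm(series="0.6 0 0 0 0 0 0;-0.3 0 0 0 0 0 0;-1 0 0 0 0 0 0;-1 0 0 0 0 0 0;-1 0 0 0 0 0 0;-1 0 0 0 0 0 0;-1 0 0 0 0 0 0;-1 0 0 0 0 0 0;-1 0 0 0 0 0 0")

```text
time: 13.9
tool_pos: [564.2, 215.3, 162.8]
tcp_rot: [-3.142, 0.0, 1.906]
contact_force: [0.2, 0.4, -0.4]
grip_width: 91.7
finger_force: 0.0
```

Emit:
step_arm(series="-1 0 0 -0.3 0 0 0;-1 0 0 -0.6 0 0 0;-1 0 0 -1 0 0 0;-1 0 0 -1 0 0 0")

```text
time: 14.3
tool_pos: [566.1, 215.9, 247.7]
tcp_rot: [3.133, 0.001, 1.906]
contact_force: [-0.5, 1.0, 1.0]
grip_width: 91.8
finger_force: 0.0
```

Emit:
step_arm(series="-1 0 0 -0.5 0 0 0;-1 0 0 -1 0 0 0;-1 -0.5 -0.5 -1 0 0 0;-1 -1 -1 -1 0 0 0;-1 -1 -1 -1 0 0 0;-1 -1 -1 -1 0 0 0")

```text
time: 14.9
tool_pos: [514.4, 112.1, 323.1]
tcp_rot: [3.141, 0.0, 1.903]
contact_force: [-1.1, 1.4, 0.9]
grip_width: 91.5
finger_force: 0.0
```

Run:
```python
from h import *
p=cap('side','s6f.png'); im=p['frame'][:,:,::-1]; W=cloud(p)
cv2.imwrite('pics/s6.png',cv2.resize(im[70:190,260:400],None,fx=5,fy=5,interpolation=cv2.INTER_CUBIC))
o=readout.get_obs();print(o['time'],o['tool_pos'],o['contact_force'],o['grip_width'])
for n,P in (('side',p),('top',cap('top'))):
    for r in models.pinpoint(P,'amber_mid')[:2]: print(n,r,ray(P,r['position'],178.5).round())
hsv=cv2.cvtColor(p['frame'],cv2.COLOR_RGB2HSV)
v,u=np.mgrid[:480,:640]; m=(abs(u-332)<25)&(v>80)&(v<150)&(abs(hsv[...,0].astype(int)-16)<6)&(hsv[...,1]>150)
print('top z',np.percentile(W[m][:,2],[90,95,98]))
```

```text
14.95 [514.99031877 113.23541276 322.9265549 ] [ 1.07172813  0.88473504 -0.59977254] 91.49356570410147
side {'position': [295.2, 349.0], 'p': 0.95} [ 507. -321.  178.]
side {'position': [327.3, 127.5], 'p': 0.79} [567. 219. 178.]
top {'position': [299.2, 206.6], 'p': 0.76} [566. -28. 178.]
top {'position': [425.8, 250.9], 'p': 0.72} [ 490. -226.  178.]
top z [218.84277366 219.80792985 221.6172798 ]
```

View pics/s6.png

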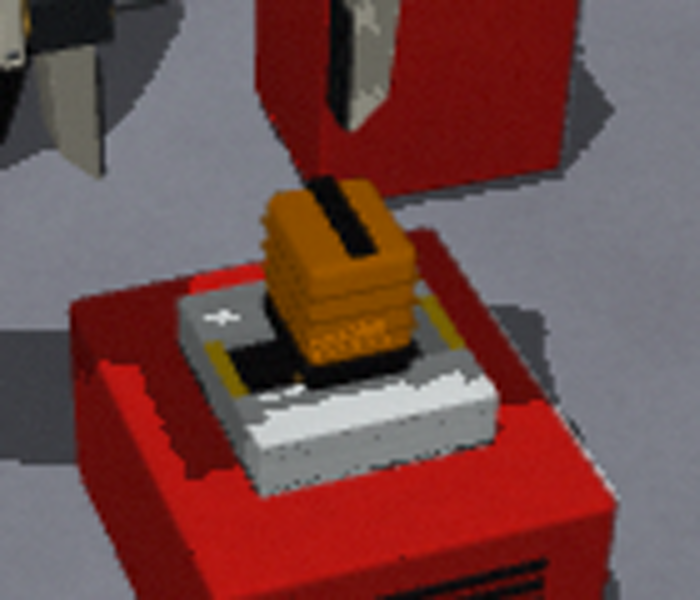

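The crop shows the lamp upright in the socket (about (340,270)), strip across the slot and gripper clear. Its top is at about 221 mm, which matches the locked height.

```bash
python3 -c "
from plant import order; print(order.close_job())"
```

```text
the job is handed in; nothing more can be done
None
```

The amber lamp is locked upright in the charger's socket after a quarter turn clockwise, the gripper is clear, the blue lamp was not touched, and the job was handed in at about 15 s; no verdict was returned.

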